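# Set the oven timer by its clicks

### The job

A pizza has just gone into the oven. On the counter timer with the red knob, turn the knob clockwise until its white pointer is at the third click after the zero dot, the first of the two long marks (it may stand at the dot or already one click on), and let go of it. Leave the timer with the blue knob as it is set.

Things in the scene. Friction and masses are not known exactly. Their poses are not given: they have to be found in the camera images.
- red_timer: Timer to set: round, black, 100 mm across, fixed to the worktop, flat face 30 mm up; origin at its underside's centre, z up. Nine white marks ring the knob 25 degrees apart clockwise (seen from above), one a click: a round dot for zero in the timer's +x direction, then eight strokes for clicks 1 to 8, the 3rd and 6th longer and broader.
- red_timer_knob (a joint): Red knob's angle, rad: 0 with the pointer at the dot, growing clockwise seen from above. It clicks into rest every 25 degrees: 0, 0.436, 0.873, 1.309 (third click) and so on to 3.491, with end stops. It starts at 0 or 0.436. A click takes about 0.09 N m; let go between clicks, it springs to the nearer one.
- red_timer_grip (a point): On the knob's axis 62 mm above the worktop, at grip height; turns with the knob, x towards the pointer, z up. Knob: disc 48 mm across, its top at 38 mm; on it an upright grip bar 46 mm long (x), 13 mm thick (y), top at 74 mm, to be pinched from above across its thickness. Pointer: white line on one half of the bar's top and down that end to a white tip.
- blue_timer_pointer (a point): Pointer tip of the other timer, alike but with a blue knob, which may stand at any click and is not to be turned; 30 mm from that knob's axis, 35 mm above the worktop.

How it is judged:
At the end, for the whole second after the job is handed in: The red knob rests at its third click (75 degrees, within 10 degrees), and the blue knob's pointer is within 8 mm of where it was at the start (value of joint red_timer_knob between 1.1345 and 1.4835 rad and velocity of joint red_timer_knob between -0.1 and 0.1 rad/s and distance of blue_timer_pointer from where it was at the start of the episode below 0.008 m); the robot touches nothing.
It fails at once if the blue knob is turned to another click (distance of blue_timer_pointer from where it was at the start of the episode above 0.01 m).
It also fails if it takes over 38 s, if anything falls off the work surface, if the arm or the gripper's body presses on something with over 40 N, if the wrist force passes 120 N, or if a joint passes its speed limit or range.

### The arm

A 7-joint arm with a two-finger parallel gripper is mounted at the origin on a cart in front of the work surface, level with it; the furniture and walls round the work are solid. World frame = base frame: x ahead of the robot, y to its left, z up, the work surface at z = 0. Lengths are in m, angles in rad, forces in N, time in s.
With the tool pointing down it reaches from about 0.35 to 0.9 m from the base axis. Payload 7.2 kg.
Tool frame: the origin (TCP) lies midway between the tips of the shut fingers; the grasp point (between the pads) lies 19 mm behind it; z points along the fingers, y is the line along which they close (so a half turn about z gives the same grasp; the last joint's range is limited). The gripper opens to 88 mm and grips with 3 to 60 N. Pads are 20 mm wide; open, the fingers measure 115 mm over their backs; the gripper's body (75 mm by 178 mm) begins 61 mm behind the grasp point.
Start: joints at [-1.218, 0.411, -0.013, 1.596, 0.006, 1.134, -0.082], TCP at [0.255, 0.57, 0.223] pointing down, gripper open.
Joint ranges: [-2.95, 2.95], [-0.29, 1.99], [-1.47, 1.44], [0.14, 2.54], [-1.03, 4.17], [0.13, 1.85], [-2.86, 2.86]. Speed limits (rad/s): [2.39, 2.39, 3.01, 3.01, 3.14, 3.14, 3.14].

### API

Orientations are given as a rotation vector (axis times angle).
In Python, from rig import arm gives the robot as it stands.
- The arm moves only by the shell command python3 -m crank 'ROWS'. ROWS is JSON, a list of rows, each an object with "gripper": the gripper command: -1 is shut, 1 is fully open, values between are in proportion; "linear": the shift along the world's x, y, z each as a share of 0.12 m, from -1 to 1, a list of three; "turn": the turn, a rotation vector about the world's x, y, z each as a share of pi rad, from -1 to 1, a list of three. A call has 1 to 20 rows; each row is the pose to reach, as a shift and turn from the pose commanded when the call began, turning the shorter way round; what a row does not reach only later rows make up. A row lasts 1/12 s, in which the tool goes at most 41.7 mm and 7.16 degrees, less where a joint would pass 70% of its speed; a pose out of reach is approached as far as the arm can. A call with a number of a shift or a turn outside -1 to 1 is refused whole. A call with a gripper value outside its range is refused whole. The fingers move at their own pace and stop on an object; the grip force is fixed at half the most. Time passes only in rows, so rows that repeat a pose let the fingers close. It gives the time, the measured TCP pose, the force, the opening and the grip force at its end, in the units of the state.
- arm.read_state(): the state, without advancing time (a new reading comes with each control period).
- arm.capture(name): name is "scene" or "top" or "wrist"; returns the picture (420x560x3 uint8, red, green, blue); there is no depth.
- arm.calibration(name): a dict with "fx", "fy", "cx", "cy" (pixels), "view" (4x4, takes a point from world to camera coordinates); the wrist camera has in their place "tool_from_camera" (4x4, takes a point from camera to tool coordinates, whose origin is the TCP and whose axes are the flange's). Camera axes: x right, y up, looking along -z (the intrinsics and any distortion apply to the point x, -y, -z); pixel columns grow to the right and rows downward; lengths in m; the calibration is good to about 2 mm. A picture is of the moment at which its call begins: read the wrist's pose just before it. calibration takes no time and is no camera call.
- arm.job_done(): hands the job in; it is judged then, once.
The state is a dict: "time": time; "joints": joint angles; "qvel": joint speeds; "joint_torque": joint torques, N m; "position": TCP position; "tool_rot": TCP orientation; "wrist_force": force on the tool from outside, world axes, zero at the start; "torque": the same for the moment, N m; "width": finger opening in m; "grasp_force": force on a finger pad.
Only numpy, scipy, OpenCV 4.12 (cv2) and the standard library are available. Lean on these libraries where they do the work, as an engineer would, in place of code of your own. Each camera call takes 0.05 s, during which the arm holds its last target. There are 200 camera calls.

## Working session

There is one attempt and no reset: what is moved stays moved. The work goes in short steps, Python scripts to look and compute and a shell command to move; the robot and the scene stay as the last step left them, time stands still between calls to the robot, and variables do not carry over. Pictures are saved under pics/ and viewed, at most 10 in all, crops included, and the job is handed in when it is done.

```bash
mkdir -p pics
python3 - <<'E'
from rig import arm
import cv2,numpy as np
s=arm.read_state();print(s)
for n in("top","scene"):
    im=arm.capture(n);cv2.imwrite(f"pics/{n}0.png",im[:,:,::-1]);c=arm.calibration(n);print(n,c)
print(arm.calibration("wrist"))
E
```

```text
{'time': 0.0, 'joints': array([-1.21819509,  0.41190138, -0.01270876,  1.59704913,  0.00559721,
        1.1342987 , -0.08217337]), 'qvel': array([-2.09521444e-03,  9.23679056e-05, -5.72193763e-04,  4.66690259e-04,
        1.01613228e-03,  2.48225717e-04, -7.12681645e-04]), 'joint_torque': array([-6.48965688e-04, -5.87945974e+01,  6.41192738e-01, -2.91070819e+01,
       -5.38876257e-02,  1.83401612e-02,  1.05664258e-04]), 'position': array([0.25513826, 0.56999059, 0.2218061 ]), 'tool_rot': array([-6.56007101e-01, -3.07210521e+00,  2.52109780e-03]), 'wrist_force': array([ 0.26408131, -0.24337768,  0.93946309]), 'torque': array([0.05551905, 0.01758374, 0.00605232]), 'grasp_force': 0.0, 'width': 0.08795504677870272}
top {'fx': 449.7308650346685, 'fy': 449.7308650346685, 'cx': 282.26229394840595, 'cy': 201.2104376963896, 'view': array([[ 0.00305576, -0.99995167,  0.00934418,  0.0272006 ],
       [ 0.98521976,  0.00461085,  0.17123308, -0.55412991],
       [-0.17126789,  0.00868282,  0.98518623, -0.83658134],
       [ 0.        ,  0.        ,  0.        ,  1.        ]])}
scene {'fx': 402.2528856810117, 'fy': 402.2528856810117, 'cx': 281.39726012493577, 'cy': 208.0980597797583, 'view': array([[ 0.69125422, -0.72259225,  0.00529561, -0.3649751 ],
       [ 0.41327533,  0.40134238,  0.81739084, -0.29908563],
       [-0.59276564, -0.56283632,  0.57605917, -0.5450982 ],
       [ 0.        ,  0.        ,  0.        ,  1.        ]])}
{'fx': 372.4141772605063, 'fy': 372.4141772605063, 'cx': 283.3958874540288, 'cy': 200.19620211382653, 'tool_from_camera': array([[ 9.36058798e-04,  9.55587493e-01,  2.94706070e-01,
         8.04335195e-02],
       [ 9.99999537e-01, -8.28412892e-04, -4.90106519e-04,
         5.79193585e-04],
       [-2.24201352e-04,  2.94706393e-01, -9.55587825e-01,
        -1.61793038e-01],
       [ 0.00000000e+00,  0.00000000e+00,  0.00000000e+00,
         1.00000000e+00]])}
```

View pics/top0.png

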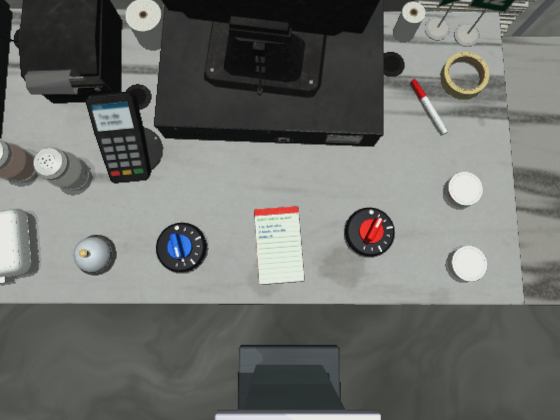

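View pics/scene0.png

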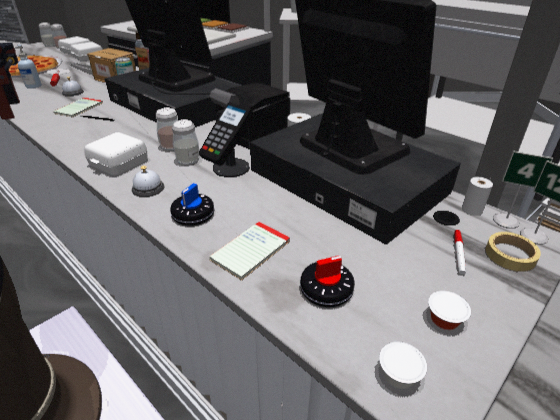

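The top view shows the red timer near (370,231), with its dot near (372,212) and the pointer apparently up and right. The blue timer is near (182,247).

```bash
cat > h.py <<'E'
from rig import arm
import cv2,numpy as np
def ray(c,V,u,v,z):
    R=V[:3,:3];o=-R.T@V[:3,3];d=R.T@np.array([(u-c['cx'])/c['fx'],-(v-c['cy'])/c['fy'],-1]);return o+d*(z-o[2])/d[2]
E
python3 - <<'E'
from h import *
im=cv2.imread("pics/top0.png")[:,:,::-1];c=arm.calibration("top")
i=im.astype(int)
m=((i[...,0]>120)&(i[...,1]<70)&(i[...,2]<70));m[:190]=0;m[:,:340]=0;m[:,400:]=0;m[265:]=0
n,l,st,ce=cv2.connectedComponentsWithStats(m.astype(np.uint8));print(st,ce)
k=max(range(1,n),key=lambda k:st[k,4]);print("red",ray(c,c['view'],*ce[k],.045))
# black base: dark pixel outline
d=(i.max(2)<60).astype(np.uint8);d[:195]=0;d[:,:335]=0;d[:,405:]=0;d[270:]=0
p=np.argwhere(d)[:,::-1].astype(np.float32);(x,y),r=cv2.minEnclosingCircle(p);print(x,y,r,ray(c,c['view'],x,y,.025))
cv2.imwrite("pics/c0.png",cv2.resize(im[200:265,338:403,::-1],None,fx=8,fy=8,interpolation=cv2.INTER_CUBIC))
E
```

```text
[[     0      0    560    420 234811]
 [   359    219     15     21    168]
 [   368    218     16     25    221]] [[279.3483014  209.46526355]
 [364.89880952 227.53571429]
 [375.760181   232.69683258]]
red [ 0.49294703 -0.15341519  0.045     ]
368.86810302734375 231.89263916015625 24.89283561706543 [ 0.49657097 -0.14403343  0.025     ]
```

View pics/c0.png

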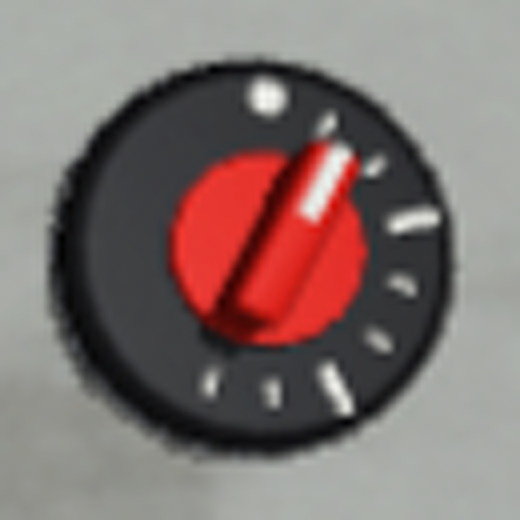

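The close-up has the dot at (268,97), the third (long) mark at (415,220) and the pointer bar running (262,310) to (340,150). That puts the pointer about 25° past the dot, at click 1, so the turn left is 50° clockwise. The fingers' closing line is already close to across the bar, so I'm moving over now.

```bash
python3 -m crank '[{"gripper":1,"linear":[0.33,-1,0.1],"turn":[0,0,0]},{"gripper":1,"linear":[0.33,-1,0.1],"turn":[0,0,0]},{"gripper":1,"linear":[0.33,-1,0.1],"turn":[0,0,0]},{"gripper":1,"linear":[0.33,-1,0.1],"turn":[0,0,0]}]'
python3 -m crank '[{"gripper":1,"linear":[0.33,-1,0],"turn":[0,0,0]},{"gripper":1,"linear":[0.33,-1,0],"turn":[0,0,0]},{"gripper":1,"linear":[0.33,-1,0],"turn":[0,0,0]},{"gripper":1,"linear":[0.33,-1,0],"turn":[0,0,0]}]'
python3 -m crank '[{"gripper":1,"linear":[0.33,-1,0],"turn":[0,0,0]},{"gripper":1,"linear":[0.33,-1,0],"turn":[0,0,0]},{"gripper":1,"linear":[0.33,-1,0],"turn":[0,0,0]},{"gripper":1,"linear":[0.33,-1,0],"turn":[0,0,0]}]'
python3 -m crank '[{"gripper":1,"linear":[0.33,-1,0],"turn":[0,0,0]},{"gripper":1,"linear":[0.33,-1,0],"turn":[0,0,0]},{"gripper":1,"linear":[0.33,-1,0],"turn":[0,0,0]},{"gripper":1,"linear":[0.33,-1,0],"turn":[0,0,0]}]'
```

```text
time: 0.43
position: [0.2988, 0.4434, 0.2351]
tool_rot: [0.667, 3.068, -0.005]
wrist_force: [1.0, -0.3, 0.0]
width: 0.088
grasp_force: 0.0
time: 0.77
position: [0.3372, 0.3232, 0.2346]
tool_rot: [0.668, 3.069, -0.005]
wrist_force: [0.7, 0.1, -0.2]
width: 0.0879
grasp_force: 0.0
time: 1.1
position: [0.376, 0.2037, 0.2347]
tool_rot: [0.669, 3.069, -0.003]
wrist_force: [1.0, -0.7, -0.7]
width: 0.0879
grasp_force: 0.0
time: 1.43
position: [0.4154, 0.0839, 0.2349]
tool_rot: [0.669, 3.068, -0.002]
wrist_force: [0.4, -0.8, -0.4]
width: 0.088
grasp_force: 0.0
```

```bash
python3 -m crank '[{"gripper":1,"linear":[0.33,-1,0],"turn":[0,0,0]},{"gripper":1,"linear":[0.33,-1,0],"turn":[0,0,0]},{"gripper":1,"linear":[0.33,-1,0],"turn":[0,0,0]},{"gripper":1,"linear":[0.33,-1,0],"turn":[0,0,0]}]'
python3 -m crank '[{"gripper":1,"linear":[0.34,-0.92,-0.45],"turn":[0,0,0]},{"gripper":1,"linear":[0.34,-0.92,-0.45],"turn":[0,0,0]},{"gripper":1,"linear":[0.34,-0.92,-0.45],"turn":[0,0,0]},{"gripper":1,"linear":[0.34,-0.92,-0.45],"turn":[0,0,0]},{"gripper":1,"linear":[0.34,-0.92,-0.45],"turn":[0,0,0]},{"gripper":1,"linear":[0.34,-0.92,-0.45],"turn":[0,0,0]}]'
cat >> h.py <<'E'
from scipy.spatial.transform import Rotation as Ro
def wview(s,c):
    T=np.eye(4);T[:3,:3]=Ro.from_rotvec(s['tool_rot']).as_matrix();T[:3,3]=s['position']
    return np.linalg.inv(T@c['tool_from_camera'])
E
python3 - <<'E'
from h import *
s=arm.read_state();im=arm.capture("wrist");c=arm.calibration("wrist");V=wview(s,c)
cv2.imwrite("pics/w0.png",im[:,:,::-1]);np.save("V0.npy",V);print(s['position'],s['tool_rot'],s['joints'])
hsv=cv2.cvtColor(im,cv2.COLOR_RGB2HSV)
m=(im.min(2)>150).astype(np.uint8)
n,l,st,ce=cv2.connectedComponentsWithStats(m)
for k in range(1,n):
    if 15<st[k,4]<3000: print(ce[k].round(1),st[k,2:],ray(c,V,*ce[k],.03).round(4),ray(c,V,*ce[k],.074).round(4))
E
```

```text
time: 1.77
position: [0.4549, -0.0364, 0.2351]
tool_rot: [0.668, 3.067, -0.004]
wrist_force: [-1.0, 0.2, -0.1]
width: 0.0877
grasp_force: 0.0
time: 2.27
position: [0.494, -0.1393, 0.1803]
tool_rot: [-0.657, -3.071, 0.0]
wrist_force: [-0.2, -0.1, -0.7]
width: 0.0879
grasp_force: 0.0
[ 0.49397877 -0.13932393  0.18025365] [-6.56984378e-01 -3.07063739e+00  1.65944591e-04] [-0.25092541  0.28415506  0.5268007   1.94131382 -0.17252414  0.96148891
  1.50711359]
[362.8  25.2] [12 10 32] [ 0.4053 -0.0323  0.03  ] [ 0.4075 -0.0426  0.074 ]
[328.6  36. ] [13 17 75] [ 0.4017 -0.0591  0.03  ] [ 0.4044 -0.0657  0.074 ]
[369.3  45.1] [ 16  22 113] [ 0.4206 -0.0326  0.03  ] [ 0.4207 -0.0429  0.074 ]
[361.6  56.4] [ 6  8 20] [ 0.4258 -0.041   0.03  ] [ 0.4252 -0.0502  0.074 ]
[388.1 100.6] [  40   88 1153] [ 0.466  -0.0332  0.03  ] [ 0.4597 -0.0434  0.074 ]
[149.2  80.2] [ 60  30 380] [ 0.3733 -0.202   0.03  ] [ 0.3801 -0.1884  0.074 ]
[110.4 102.5] [16 14 55] [ 0.3754 -0.2393  0.03  ] [ 0.3819 -0.2205  0.074 ]
[545.1 109.7] [ 7  7 18] [0.5252 0.0813 0.03  ] [0.5105 0.0549 0.074 ]
[551.5 133.5] [ 7  8
[... 950 characters left out ...]
]
[253.2 381.2] [ 9  9 32] [ 0.6738 -0.2531  0.03  ] [ 0.6382 -0.2323  0.074 ]
[261.9 379.7] [10  6 22] [ 0.6758 -0.2442  0.03  ] [ 0.6399 -0.2247  0.074 ]
[286.1 384.8] [ 38  20 264] [ 0.6918 -0.2241  0.03  ] [ 0.6537 -0.2074  0.074 ]
[309.6 379.6] [ 7  6 16] [ 0.6957 -0.1994  0.03  ] [ 0.657  -0.1862  0.074 ]
[325.5 380.6] [22 10 74] [ 0.7036 -0.1848  0.03  ] [ 0.6637 -0.1737  0.074 ]
[218.8 386.8] [11 14 28] [ 0.6657 -0.2888  0.03  ] [ 0.6313 -0.263   0.074 ]
[299.3 390.8] [11  8 31] [ 0.7045 -0.2147  0.03  ] [ 0.6645 -0.1994  0.074 ]
[267.  392.9] [26 11 81] [ 0.6933 -0.2465  0.03  ] [ 0.6549 -0.2267  0.074 ]
[229.1 415.4] [ 23  11 129] [ 0.7039 -0.2959  0.03  ] [ 0.664  -0.2691  0.074 ]
```

View pics/w0.png

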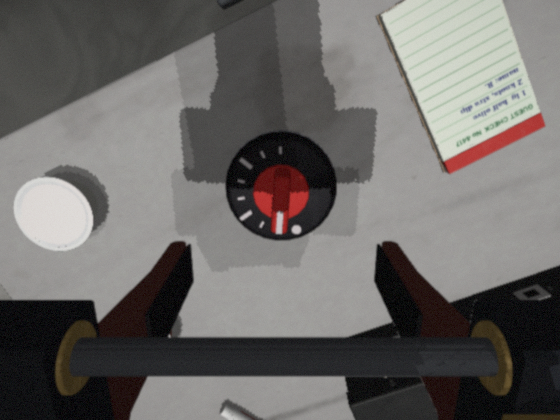

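The wrist view shows the red timer centred at about (281,186), the dot at (296,229) and the pointer at (279,223). The bar stands vertical in the picture, so the pads are already lined up with it.

Run:
```python
from h import *
i=cv2.imread("pics/w0.png")[:,:,::-1].astype(int);c=arm.calibration("wrist");V=np.load("V0.npy")
w=np.zeros(i.shape[:2],bool);w[125:247,218:345]=1
d=((i.max(2)<50)&w).astype(np.uint8)
n,l,st,ce=cv2.connectedComponentsWithStats(d);k=1+np.argmax(st[1:,4]);print(st[k],n)
(x,y),r=cv2.minEnclosingCircle(np.argwhere(l==k)[:,::-1].astype(np.float32))
print("face",x,y,r,ray(c,V,x,y,.027),"r mm",r*(V@np.r_[ray(c,V,x,y,.027),1])[2]/c['fx'])
m=(i[...,0]>90)&(i[...,1]<60)&w
(x,y),r=cv2.minEnclosingCircle(np.argwhere(m)[:,::-1].astype(np.float32));print("red",x,y,r,ray(c,V,x,y,.038))
b=(m&(i[...,0]<175)).astype(np.uint8)
for nm,q,z in(("dot",(296,229.3),.03),("ptr",(279,223),.06)):print(nm,ray(c,V,*q,z))
p=np.argwhere((i.min(2)>150)&w)[:,::-1];p=p[(abs(p[:,0]-279)<6)];print(p.min(0),p.max(0))
for y in range(165,235,5):
    print(y,[tuple(v) for v in i[y,264:298:3,:2]])
```

```text
[ 226  130  111  110 6175] 2
face 280.69927978515625 184.197509765625 55.54451370239258 [ 0.4950077  -0.14164131  0.027     ] r mm -0.04852869156476467
red 280.0 199.9453125 33.190643310546875 [ 0.50484705 -0.14663698  0.038     ]
dot [ 0.53806288 -0.1459155   0.03      ]
ptr [ 0.51621226 -0.15242849  0.06      ]
[276 212] [282 233]
165 [(np.int64(16), np.int64(13)), (np.int64(14), np.int64(14)), (np.int64(24), np.int64(11)), (np.int64(38), np.int64(13)), (np.int64(60), np.int64(13)), (np.int64(71), np.int64(21)), (np.int64(65), np.int64(17)), (np.int64(60), np.int64(16)), (np.int64(51), np.int64(20)), (np.int64(20), np.int64(7)), (np.int64(17), np.int64(14)), (np.int64(17), np.int64(17))]
170 [(np.int64(55), np.int64(9)), (np.int64(88), np.int64(18)), (np.int64(96), np.int64(22)), (np.int64(95), np.int64(23)), (np.int64(65), np.int64(8)), (np.int64(67), np.int64(13)), (np.int64(68), np.int64(19)), (np.int64(66), np.int64(7)), (np.int64(68), np.int64(18)), (np.int64(94), np.int64(17)), (np.int64(87), np.int64(19)), (np.int64(67), np.int64(19))]
175 [(np.int64(98), np.int64(26)), (np.
[... 3715 characters left out ...]
t64(38)), (np.int64(59), np.int64(28)), (np.int64(154), np.int64(38)), (np.int64(187), np.int64(132)), (np.int64(198), np.int64(191)), (np.int64(155), np.int64(113)), (np.int64(152), np.int64(39)), (np.int64(50), np.int64(35)), (np.int64(39), np.int64(38)), (np.int64(127), np.int64(121)), (np.int64(137), np.int64(133))]
230 [(np.int64(37), np.int64(35)), (np.int64(36), np.int64(34)), (np.int64(50), np.int64(31)), (np.int64(156), np.int64(41)), (np.int64(190), np.int64(155)), (np.int64(198), np.int64(191)), (np.int64(151), np.int64(100)), (np.int64(146), np.int64(37)), (np.int64(36), np.int64(34)), (np.int64(105), np.int64(101)), (np.int64(199), np.int64(192)), (np.int64(198), np.int64(191))]
```

```bash
python3 -m crank '[{"gripper":1,"linear":[0.035,-0.035,-0.3],"turn":[0,0,0]},{"gripper":1,"linear":[0.035,-0.035,-0.5],"turn":[0,0,0]},{"gripper":1,"linear":[0.035,-0.035,-0.7],"turn":[0,0,0]},{"gripper":0.2,"linear":[0.035,-0.035,-0.85],"turn":[0,0,0]},{"gripper":0,"linear":[0.035,-0.035,-0.85],"turn":[0,0,0]},{"gripper":0,"linear":[0.035,-0.035,-0.85],"turn":[0,0,0]}]'
python3 -m crank '[{"gripper":0,"linear":[0,0,-0.1],"turn":[0,0,0]},{"gripper":0,"linear":[0,0,-0.2],"turn":[0,0,0]},{"gripper":0,"linear":[0,0,-0.26],"turn":[0,0,0]},{"gripper":0,"linear":[0,0,-0.26],"turn":[0,0,0]},{"gripper":0,"linear":[0,0,-0.26],"turn":[0,0,0]}]'
python3 - <<'E'
from h import *
im=arm.capture("wrist");cv2.imwrite("pics/w1.png",im[:,:,::-1])
E
```

```text
time: 2.82
position: [0.4983, -0.1426, 0.079]
tool_rot: [-0.653, -3.072, -0.001]
wrist_force: [-0.4, -0.2, -0.1]
width: 0.0711
grasp_force: 0.0
time: 3.23
position: [0.4988, -0.1438, 0.0484]
tool_rot: [0.655, 3.072, 0.001]
wrist_force: [-0.0, -0.6, 0.6]
width: 0.0443
grasp_force: 0.0
```

View pics/w1.png

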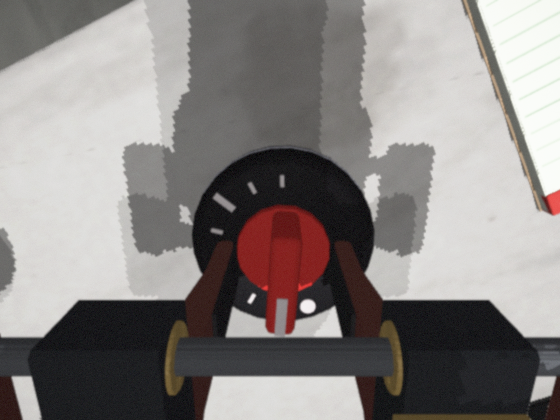

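The bar, around column 284, stands centred between the fingers (about 232 and 345), so I'm pinching it.

```bash
python3 -m crank '[{"gripper":-1,"linear":[0,0,0],"turn":[0,0,0]},{"gripper":-1,"linear":[0,0,0],"turn":[0,0,0]},{"gripper":-1,"linear":[0,0,0],"turn":[0,0,0]},{"gripper":-1,"linear":[0,0,0],"turn":[0,0,0]},{"gripper":-1,"linear":[0,0,0],"turn":[0,0,0]},{"gripper":-1,"linear":[0,0,0],"turn":[0,0,0]}]'
```

```text
time: 3.78
position: [0.4984, -0.144, 0.0476]
tool_rot: [0.657, 3.072, 0.0]
wrist_force: [-0.6, -0.4, 1.6]
width: 0.0132
grasp_force: 29.3
```

Gripped at 13.2 mm, the bar's thickness. Next is the 50° clockwise turn.

```bash
python3 -m crank '[{"gripper":-1,"linear":[0,0,0],"turn":[0,0,-0.03]},{"gripper":-1,"linear":[0,0,0],"turn":[0,0,-0.06]},{"gripper":-1,"linear":[0,0,0],"turn":[0,0,-0.09]},{"gripper":-1,"linear":[0,0,0],"turn":[0,0,-0.12]},{"gripper":-1,"linear":[0,0,0],"turn":[0,0,-0.15]},{"gripper":-1,"linear":[0,0,0],"turn":[0,0,-0.18]},{"gripper":-1,"linear":[0,0,0],"turn":[0,0,-0.21]},{"gripper":-1,"linear":[0,0,0],"turn":[0,0,-0.24]},{"gripper":-1,"linear":[0,0,0],"turn":[0,0,-0.26]},{"gripper":-1,"linear":[0,0,0],"turn":[0,0,-0.28]},{"gripper":-1,"linear":[0,0,0],"turn":[0,0,-0.28]},{"gripper":-1,"linear":[0,0,0],"turn":[0,0,-0.28]}]'
python3 -c "
from h import *
s=arm.read_state();R=Ro.from_rotvec(s['tool_rot']).as_matrix();print(np.degrees(np.arctan2(-R[1,0],-R[0,0])),s['torque'],s['wrist_force'])"
```

```text
time: 4.78
position: [0.4985, -0.1438, 0.0476]
tool_rot: [-1.899, -2.502, -0.001]
wrist_force: [0.2, 1.5, 4.8]
width: 0.0129
grasp_force: 29.9
-74.40230812061981 [ 0.51593182  0.08578916 -0.18391287] [0.1588326  1.4606785  4.75200987]
```

Release, rise and check.

```bash
python3 -m crank '[{"gripper":0,"linear":[0,0,0],"turn":[0,0,0]},{"gripper":0,"linear":[0,0,0],"turn":[0,0,0]},{"gripper":0,"linear":[0,0,0],"turn":[0,0,0]},{"gripper":0,"linear":[0,0,0],"turn":[0,0,0]},{"gripper":0,"linear":[0,0,0.2],"turn":[0,0,0]},{"gripper":0,"linear":[0,0,0.5],"turn":[0,0,0]},{"gripper":0,"linear":[0,0,0.8],"turn":[0,0,0]},{"gripper":0,"linear":[0,0,1],"turn":[0,0,0]},{"gripper":0,"linear":[0,0,1],"turn":[0,0,0]},{"gripper":0,"linear":[0,0,1],"turn":[0,0,0]}]'
python3 - <<'E'
from h import *
im=arm.capture("wrist");cv2.imwrite("pics/w2.png",im[:,:,::-1])
E
```

```text
time: 5.62
position: [0.4991, -0.1442, 0.1685]
tool_rot: [1.9, 2.5, 0.003]
wrist_force: [-0.1, 1.4, -1.6]
width: 0.0439
grasp_force: 0.0
```

View pics/w2.png

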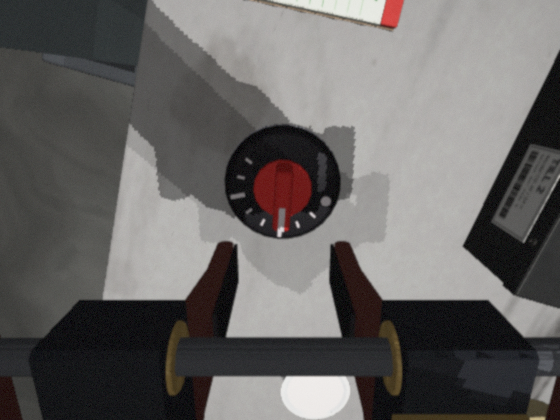

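The dot is at (325,201), the click 1 and 2 strokes are at (312,215) and (297,224), and the pointer sits over the third mark at (281,230). The gripper is clear of the timer.

```bash
python3 -c "
from rig import arm
print(arm.job_done())"
```

```text
the job is handed in; nothing more can be done
None
```

I turned the red timer's knob from click 1 to click 3 and let go, and the last wrist picture shows the pointer on the third mark; the blue timer was not touched, and the job is handed in (no verdict came back).

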